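Set out the stain bottles in their colour-coded stands

TASK

Set up the slide-staining station: put each of the four stain dropper bottles upright into the bottle stand of its own colour (violet bottle in the violet stand, brown in brown, the white bottle with the blue cap in white, red in red), so that it stands flat on the floor of the dish, inside the rim. Do not tip any bottle over, and leave the small oil bottle and the black-lidded lens case standing where they are.

Things in the scene. Friction and masses are not known exactly. Their poses are not given: they have to be found in the camera images.
- bottle_violet_mid (a point): Centre of the violet dropper bottle: violet body, pale label, black pointed cap, 97 mm tall in all. The round body is 37 mm across and reaches from the foot to 70 mm up, the cap above is 20 mm across. Grasp point half-way up on the axis; its z axis is the bottle's axis, up when it stands. The foot is 48.5 mm below this point. About 0.09 kg.
- bottle_brown_mid (a point): Centre of the brown dropper bottle: dark brown body, pale label, white pointed cap, 108 mm tall in all. The round body is 44 mm across and reaches from the foot to 78 mm up, the cap above is 22 mm across. Grasp point half-way up on the axis; its z axis is the bottle's axis, up when it stands. The foot is 54 mm below this point. About 0.09 kg.
- bottle_white_mid (a point): Centre of the white dropper bottle: whitish body, orange and pale label, blue pointed cap, 97 mm tall in all. The round body is 37 mm across and reaches from the foot to 70 mm up, the cap above is 20 mm across. Grasp point half-way up on the axis; its z axis is the bottle's axis, up when it stands. The foot is 48.5 mm below this point. About 0.09 kg.
- bottle_red_mid (a point): Centre of the red dropper bottle: red body, pale label, red pointed cap, 97 mm tall in all. The round body is 37 mm across and reaches from the foot to 70 mm up, the cap above is 20 mm across. Grasp point half-way up on the axis; its z axis is the bottle's axis, up when it stands. The foot is 48.5 mm below this point. About 0.09 kg.
- stand_violet_seat (a point): Centre of the seat of the violet bottle stand, a low round dish fixed to the worktop: violet rim, dark grey rubber floor. 75 mm across outside, 62 mm across inside the rim. This point lies on the floor of the dish, 5 mm above the worktop, where the bottle's foot rests; the rim's top is 5 mm above this point. z axis up.
- stand_brown_seat (a point): Centre of the seat of the brown bottle stand, a low round dish fixed to the worktop: brown rim, dark grey rubber floor. 75 mm across outside, 62 mm across inside the rim. This point lies on the floor of the dish, 5 mm above the worktop, where the bottle's foot rests; the rim's top is 5 mm above this point. z axis up. (Not the flat old ring stain on the worktop near the back left corner.)
- stand_white_seat (a point): Centre of the seat of the white bottle stand, a low round dish fixed to the worktop: white rim, dark grey rubber floor. 75 mm across outside, 62 mm across inside the rim. This point lies on the floor of the dish, 5 mm above the worktop, where the bottle's foot rests; the rim's top is 5 mm above this point. z axis up.
- stand_red_seat (a point): Centre of the seat of the red bottle stand, a low round dish fixed to the worktop: red rim, dark grey rubber floor. 75 mm across outside, 62 mm across inside the rim. This point lies on the floor of the dish, 5 mm above the worktop, where the bottle's foot rests; the rim's top is 5 mm above this point. z axis up.
- oil_bottle_mid (a point): Centre of the small oil bottle, which must stay where it is: yellowish body 31 mm across, dark label, black cap, 73 mm tall. The point is half-way up, 36.5 mm above its foot. Loose, light.
- lens_case_mid (a point): Centre of the spare-lens case, which must stay where it is: whitish clear round jar with a broad black screw lid, 41 mm across, 61 mm tall. The point is half-way up, 30.5 mm above its foot. Loose, light.
Not all that is in view belongs to the job. There is more than one size of the part that bears bottle_red_mid; the job needs the largest.

How it is judged:
At the end, for the whole second after the job is handed in: Each of the four bottles stands in the stand of its own colour: its axis within 14 mm of the stand's centre, its foot on the dish's floor within 4 mm, leaning less than 0.08 rad, at rest and released; the oil bottle and the lens case are upright and within 25 mm of where they stood (horizontal distance between bottle_violet_mid and stand_violet_seat below 0.014 m and z of bottle_violet_mid in the frame of stand_violet_seat between 0.0445 and 0.0525 m and angle between each of bottle_violet_mid, bottle_brown_mid, bottle_white_mid, bottle_red_mid's own z axis and vertical below 0.08 rad and linear speed of each of bottle_violet, bottle_brown, bottle_white, bottle_red below 0.02 m/s and horizontal distance between bottle_brown_mid and stand_brown_seat below 0.014 m and z of bottle_brown_mid in the frame of stand_brown_seat between 0.05 and 0.058 m and horizontal distance between bottle_white_mid and stand_white_seat below 0.014 m and z of bottle_white_mid in the frame of stand_white_seat between 0.0445 and 0.0525 m and horizontal distance between bottle_red_mid and stand_red_seat below 0.014 m and z of bottle_red_mid in the frame of stand_red_seat between 0.0445 and 0.0525 m and distance of each of oil_bottle_mid, lens_case_mid from where it was at the start of the episode below 0.025 m and angle between each of oil_bottle_mid, lens_case_mid's own z axis and vertical below 0.1 rad); the robot touches nothing.
It fails at once if a stain bottle is tipped over (leans more than about 35 degrees) (angle between any of bottle_violet_mid, bottle_brown_mid, bottle_white_mid, bottle_red_mid's own z axis and vertical above 0.6 rad).
It fails at once if the small oil bottle is displaced by more than 25 mm or lifted away (distance of oil_bottle_mid from where it was at the start of the episode above 0.025 m).
It fails at once if the lens case is displaced by more than 25 mm or lifted away (distance of lens_case_mid from where it was at the start of the episode above 0.025 m).
It also fails if it takes over 109 s, if anything falls off the work surface, if the arm or the gripper's body presses on something with over 40 N, if the wrist force passes 120 N, or if a joint passes its speed limit or range.

ROBOT

A 6-joint arm with a two-finger parallel gripper is mounted at the origin on a cart in front of the work surface, level with it; the furniture and walls round the work are solid. World frame = base frame: x ahead of the robot, y to its left, z up, the work surface at z = 0. Lengths are in m, angles in rad, forces in N, time in s.
With the tool pointing down it reaches from about 0.325 to 0.85 m from the base axis. Payload 15.5 kg.
Tool frame: the origin (TCP) lies at the very end of the fingers, on their centre line; the grasp point (between the pads) lies 19 mm behind it; y points along the fingers, z is the direction in which the jaws open and shut, and the axes are right-handed (so a half turn about y gives the same grasp; the last joint's range is limited). The gripper opens to 91 mm and grips with 3 to 60 N. Pads are 32 mm wide; open, the fingers measure 118 mm over their backs; the gripper's body (76 mm by 178 mm) begins 60 mm behind the grasp point.
Start: joints at [-1.319, 0.494, 1.345, -0, 1.302, -0.096], TCP at [0.213, -0.588, 0.214] pointing down, gripper open.
Joint ranges: [-2.91, 2.91], [-0.82, 2.16], [0.22, 2.67], [-1.22, 4.37], [0.12, 2.79], [-3.08, 3.08]. Speed limits (rad/s): [1.89, 1.89, 2.57, 3.01, 3.01, 3.01].

INTERFACE

Orientations are given as a unit quaternion [x, y, z, w].
In Python, from plant import observe, read_camera, close_job, spotter gives the robot as it stands.
- The arm moves only by the tool servo_tool, never from a script. Its argument "steps" is text: rows parted by semicolons, each of 6 numbers parted by spaces: the shift along the tool's x, y, z as a fraction of full scale, then the turn, a rotation vector about the tool's x, y, z as a fraction of full scale. A call has 1 to 20 rows; each row shifts and turns the commanded pose from where the row before left it, along the tool's axes as they then stand; what a row does not reach is not made up. Full scale, the value 1, is 0.25 m for a shift and 0.5 rad for a turn. A row lasts 1/10 s, in which the tool goes at most 50 mm and 8.59 degrees, less where a joint would pass 70% of its speed; a pose out of reach is approached as far as the arm can. A call with a number of a shift or a turn outside -1 to 1 is refused whole. A call with a gripper value outside its range is refused whole. "fingers" is the opening, from 0 (shut) to 1 (fully open), set as the call begins (left out, the last holds). The fingers move at their own pace and stop on an object; the grip force is fixed at half the most. Time passes only in rows, so rows that do not move let the fingers close. It gives the time, the measured TCP pose, the force and the opening at its end, in the units of the state.
- observe(): the state, without advancing time (a new reading comes with each control period).
- read_camera(name): name is "scene" or "top" or "wrist"; returns a dict with "color" (480x640x3 uint8, red, green, blue), "camera_matrix" (3x3 intrinsics, pixels), "camera_from_world" (4x4, takes a point from world to camera coordinates). Camera axes: x right, y down, z forward; pixel columns grow to the right and rows downward; lengths in m; the calibration is good to about 2 mm. A picture is of the moment at which its call begins. There is no depth.
- close_job(): hands the job in, once; it reports no verdict.
Trained networks look in a picture, given as the dict that the camera call returned (one of the last four; its "shot" number tells which), for a name from the list of things; names that differ only in an ending like _2 or _b are one class to them, and where a whole thing is asked for, a point or a joint stands for the part that bears it (a point fixed in the world has none). Each returns a list of dicts, best first, with "confidence" (0 to 1); they miss things now and then, are a little off and sometimes report something else, mostly with a low value. They report only what shows in the picture. A call takes as long as a camera call. They do not tell look-alikes from the thing itself.
- spotter.boxes_of(picture, query): "point" ([column, row] in pixels, amid what is visible of it).
- spotter.trace(picture, query): "mask" (480x640 bool, what is visible of it) and "point" ([column, row] in pixels, amid what is visible of it).
- spotter.mark_of(picture, query): "point" ([column, row] in pixels: a listed point, or the origin of a listed thing).
The state is a dict: "time_s": time; "joints": joint angles; "joint_vel": joint speeds; "tau": joint torques, N m; "eef_pos": TCP position; "eef_rot": TCP orientation; "force": force on the tool from outside, world axes, zero at the start; "ft_torque": the same for the moment, N m; "grip_width": finger opening in m.
Only numpy, scipy, OpenCV 4.12 (cv2) and the standard library are available. Lean on these libraries where they do the work, as an engineer would, in place of code of your own. Each camera call takes 0.05 s, during which the arm holds its last target. There are 200 camera calls.

## Working session

There is one attempt and no reset: what is moved stays moved. The work goes in short steps, Python scripts to look and compute and a tool call to move; the robot and the scene stay as the last step left them, time stands still between calls to the robot, and variables do not carry over. Pictures are saved under pics/ and viewed, about 12 in all and at most 16, crops included, and the job is handed in when it is done.

Besides the shell and the picture viewer there is one more tool, called after ">>>" by a JSON object that holds its "method" and its "body", one argument or row to a line. servo_tool: Moves the arm, as the interface text tells. Its arguments: {"type":"object","properties":{"steps":{"type":"string"},"fingers":{"type":"number"}},"required":["steps"]}

```bash
mkdir -p pics; ls
python3 - <<'E'
from plant import observe, read_camera
import cv2
print(observe())
for n in ("scene","top"):
    p=read_camera(n); cv2.imwrite(f"pics/{n}1.png",p["color"][:,:,::-1]); print(n,p["camera_matrix"].tolist(),p["camera_from_world"].round(3).tolist())
E
```

```text
pics
{'time_s': 0.0, 'joints': array([-1.31849996e+00,  4.94200814e-01,  1.34611657e+00,  2.57383046e-06,
        1.30249609e+00, -9.54915258e-02]), 'joint_vel': array([ 8.81128652e-04,  1.28543230e-03,  1.08827674e-05,  9.92915756e-04,
       -2.97115874e-04,  4.80671722e-04]), 'tau': array([-3.02838243e-04, -8.78834510e+01, -3.81857944e+01,  7.06076436e-02,
        5.31936425e-02, -9.62150057e-05]), 'eef_pos': array([ 0.21292737, -0.58721547,  0.21333223]), 'eef_rot': array([-0.12237549,  0.69687284, -0.6960121 ,  0.12230962]), 'force': array([-0.17240622, -0.51346378,  0.31553685]), 'ft_torque': array([-0.04142586,  0.0077477 ,  0.03892188]), 'grip_width': 0.09095239182448354}
scene [[472.5489826822758, 0.0, 318.13047731887747], [0.0, 472.5489826822758, 237.48097191439962], [0.0, 0.0, 1.0]] [[-0.897, -0.443, 0.008, 0.498], [-0.348, 0.694, -0.631, 0.224], [0.274, -0.568, -0.776, 0.993], [0.0, 0.0, 0.0, 1.0]]
top [[609.866437388055, 0.0, 326.0012990187932], [0.0, 609.866437388055, 240.90559092664014], [0.0, 0.0, 1.0]] [[-0.011, -1.0, -0.002, 0.01], [-0.988, 0.011, -0.154, 0.553], [0.154, 0.0, -0.988, 1.43], [0.0, 0.0, 0.0, 1.0]]
```

View pics/scene1.png

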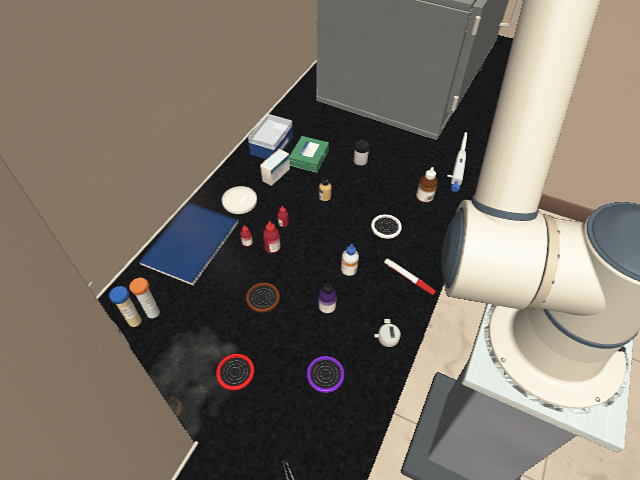

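View pics/top1.png

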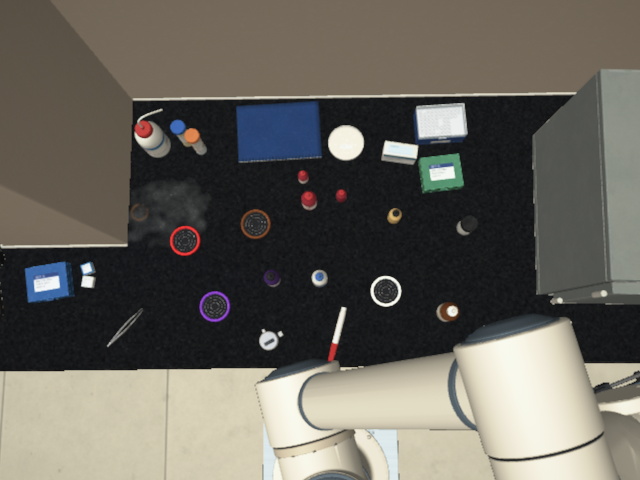

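Scene: red candidates are (272,238), (246,237) and (283,216). The brown dish is at (263,297), violet dish (325,374), red dish (235,372) and white dish (386,226). Next I locate them with the networks and confirm the red bottle in a crop.

```bash
cat > h.py <<'E'
import numpy as np, cv2
from plant import observe, read_camera, spotter
def ray(p,uv):
    T=p["camera_from_world"];R=T[:3,:3];d=R.T@np.linalg.solve(p["camera_matrix"],[*uv,1.]);return -R.T@T[:3,3],d
def onplane(p,uv,z):
    c,d=ray(p,uv);return c+d*(z-c[2])/d[2]
def proj(p,x):
    q=p["camera_matrix"]@(p["camera_from_world"]@[*x,1.])[:3];return q[:2]/q[2]
E
python3 - <<'E'
from h import *
P={n:read_camera(n) for n in("scene","top")}
H=dict(bottle_violet_mid=.0485,bottle_brown_mid=.054,bottle_white_mid=.0485,bottle_red_mid=.0485,stand_violet_seat=.005,stand_brown_seat=.005,stand_white_seat=.005,stand_red_seat=.005,oil_bottle_mid=.0365,lens_case_mid=.0305)
for q,z in H.items():
    for n,p in P.items():
        print(q,n,[(round(r["confidence"],2),np.round(r["point"]).tolist(),onplane(p,r["point"],z)[:2].round(4).tolist()) for r in spotter.mark_of(p,q)[:4]])
a=cv2.resize(P["scene"]["color"][195:265,225:305],None,fx=5,fy=5,interpolation=3)
b=cv2.resize(P["top"]["color"][165:215,285:355],None,fx=5,fy=5,interpolation=3)
b=cv2.copyMakeBorder(b,0,350-b.shape[0],0,0,0)
cv2.imwrite("pics/red.png",np.hstack([a,b])[:,:,::-1])
E
```

```text
bottle_violet_mid scene [(0.81, [331.0, 298.0], [0.4589, 0.1355]), (0.55, [324.0, 373.0], [0.3979, 0.2927])]
bottle_violet_mid top [(0.66, [273.0, 278.0], [0.4638, 0.1305]), (0.53, [448.0, 309.0], [0.3861, -0.2828])]
bottle_brown_mid scene [(0.91, [430.0, 185.0], [0.3749, -0.2802])]
bottle_brown_mid top [(0.7, [395.0, 215.0], [0.613, -0.1637]), (0.64, [449.0, 306.0], [0.3915, -0.285]), (0.64, [272.0, 278.0], [0.4636, 0.1329])]
bottle_white_mid scene [(0.61, [350.0, 257.0], [0.4657, 0.0198]), (0.36, [388.0, 227.0], [0.4206, -0.1045])]
bottle_white_mid top [(0.66, [319.0, 276.0], [0.4676, 0.0218]), (0.31, [468.0, 226.0], [0.585, -0.3404])]
bottle_red_mid scene [(0.68, [274.0, 232.0], [0.6555, 0.0323]), (0.64, [244.0, 236.0], [0.7124, 0.0752]), (0.47, [284.0, 217.0], [0.6575, -0.0197])]
bottle_red_mid top [(0.6, [311.0, 199.0], [0.6564, 0.0395]), (0.52, [302.0, 177.0], [0.7117, 0.0613]), (0.42, [342.0, 197.0], [0.6597, -0.0377])]
stand_violet_seat scene [(0.68, [323.0, 373.0], [0.4074, 0.2769])]
stand_violet_seat top [(0.76, [218.0, 309.0], [0.3936, 0.2689])]
stand_brown_seat scene [(0.97, [262.0, 299.0], [0.6048, 0.1818])]
stand_brown_seat top [(0.77, [255.0, 223.0], [0.6058, 0.1804])]
stand_white_seat scene [(0.85, [387.0, 225.0], [0.4346, -0.1466])]
stand_white_seat top [(0.9, [384.0, 289.0], [0.4374, -0.1373]), (0.65, [253.0, 224.0], [0.6033, 0.1856]), (0.51, [449.0, 311.0], [0.3831, -0.2938])]
stand_red_seat scene [(0.65, [231.0, 371.0], [0.5743, 0.3545])]
stand_red_seat top [(0.7, [183.0, 240.0], [0.5653, 0.3572]), (0.42, [319.0, 276.0], [0.4726, 0.0219])]
oil_bottle_mid scene [(0.62, [324.0, 187.0], [0.6206, -0.1697])]
oil_bottle_mid top [(0.6, [394.0, 215.0], [0.615, -0.1637])]
lens_case_mid scene [(0.81, [359.0, 152.0], [0.5953, -0.342]), (0.34, [262.0, 298.0], [0.5966, 0.1916])]
lens_case_mid top [(0.67, [468.0, 225.0], [0.5892, -0.3449])]
```

View pics/red.png

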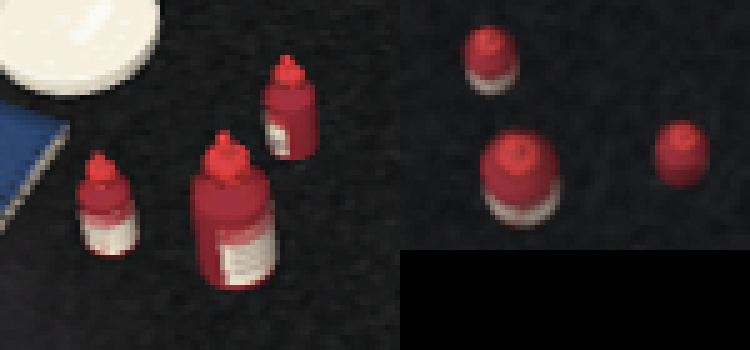

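The crop confirms it: the bottle at scene (272,238), top (309,200), is clearly the largest of the three reds. Next I refine the positions by fitting silhouettes in both cameras.

```bash
cat >> h.py <<'E'
from scipy.optimize import least_squares
a=np.linspace(0,2*np.pi,60)
def rings(spec): return np.vstack([np.c_[r*np.cos(a),r*np.sin(a),0*a+z] for r,z in spec])
S=[(.0185,0),(.0185,.066),(.010,.075),(.003,.097)]
OBJ=dict(bottle_violet_mid=(S,(.461,.133)),bottle_brown_mid=([(.022,0),(.022,.074),(.011,.083),(.003,.108)],(.383,-.283)),
 bottle_white_mid=(S,(.4665,.021)),bottle_red_mid=(S,(.656,.036)),stand_violet_seat=([(.0375,0),(.0375,.01)],(.40,.273)),
 stand_brown_seat=([(.0375,0),(.0375,.01)],(.605,.181)),stand_white_seat=([(.0375,0),(.0375,.01)],(.436,-.142)),stand_red_seat=([(.0375,0),(.0375,.01)],(.57,.356)),
 oil_bottle_mid=([(.0155,0),(.0155,.05),(.008,.073)],(.615,-.165)),lens_case_mid=([(.0205,0),(.0205,.061)],(.59,-.343)))
def bb(u): return np.r_[u.min(0),u.max(0)]
def fit(q,P,z0=0,guess=None):
    spec,g=OBJ[q]; g=guess or g; R=rings(spec)+[0,0,z0]; f=lambda p,x:np.array([proj(p,r+[x[0],x[1],0]) for r in R])
    B=[]
    for n,p in P.items():
        c=f(p,g).mean(0); t=[m for m in spotter.trace(p,q)[:4] if np.hypot(*(np.array(m["point"])-c))<15]
        if t: v,u=np.nonzero(t[0]["mask"]); B.append((n,p,np.r_[u.min(),v.min(),u.max(),v.max()]))
        else: print(q,n,"no trace")
    out={}
    for sel in [[b] for b in B]+[B]:
        if sel:
            s=least_squares(lambda x:np.concatenate([bb(f(p,x))-b for _,p,b in sel]),g,loss="soft_l1",diff_step=1e-4)
            out["+".join(b[0] for b in sel)]=(s.x.round(4).tolist(),s.fun.round(1).tolist())
    return out
E
python3 - <<'E'
from h import *
from scipy.spatial.transform import Rotation as Ro
P={n:read_camera(n) for n in("scene","top")}
for q in OBJ: print(q,fit(q,P))
s=observe();print(Ro.from_quat(s["eef_rot"]).as_matrix().round(3))
print("cabinet",onplane(P["top"],(128,245),0),onplane(P["scene"],(195,442),0),"pip",onplane(P["scene"],(456,188),.01),onplane(P["scene"],(464,136),.01))
E
```

```text
bottle_violet_mid {'scene': ([0.4673, 0.1335], [-0.4, -1.5, 0.4, 1.5]), 'top': ([0.4673, 0.1339], [-0.9, 0.0, 0.9, -0.0]), 'scene+top': ([0.4673, 0.1338], [-0.5, -1.4, 0.4, 1.6, -0.8, 0.0, 1.0, -0.0])}
bottle_brown_mid {'scene': ([0.3812, -0.2861], [-1.2, -1.7, 1.1, 1.4]), 'top': ([0.3808, -0.2841], [-1.4, -0.9, 1.2, 1.0]), 'scene+top': ([0.3808, -0.2846], [-1.3, -1.2, 1.0, 1.8, -1.2, -0.9, 1.4, 0.9])}
bottle_white_mid {'scene': ([0.4639, 0.0183], [-0.5, -1.1, 0.4, 1.1]), 'top': ([0.4648, 0.0197], [-0.3, -0.5, 0.4, 0.5]), 'scene+top': ([0.4642, 0.0193], [-0.7, -0.9, 0.1, 1.3, -0.2, -0.2, 0.5, 0.7])}
bottle_red_mid {'scene': ([0.6565, 0.0415], [-0.7, -1.7, 0.8, 1.6]), 'top': ([0.6558, 0.0435], [-0.9, -1.3, 1.0, 1.4]), 'scene+top': ([0.6558, 0.0431], [-0.8, -1.1, 0.7, 2.1, -0.7, -1.3, 1.2, 1.4])}
stand_violet_seat scene no trace
stand_violet_seat {'top': ([0.4024, 0.2757], [-0.7, -1.1, 0.8, 1.0])}
stand_brown_seat {'scene': ([0.6037, 0.1762], [-0.5, -1.2, 0.5, 0.9]), 'top': ([0.6045, 0.1783], [-0.8, -0.7, 0.8, 0.7]), 'scene+top': ([0.6039, 0.1773], [-0.8, -0.9, 0.3, 1.3, -0.4, -0.4, 1.
[... 344 characters left out ...]
: ([0.5654, 0.3507], [-1.5, -1.4, 0.9, 0.5, -0.7, -0.4, 0.5, 1.1])}
oil_bottle_mid {'scene': ([0.6155, -0.1649], [-0.6, -3.0, 0.6, 2.4]), 'top': ([0.6177, -0.1654], [-0.9, -1.1, 0.9, 1.2]), 'scene+top': ([0.6166, -0.1657], [-0.9, -3.4, 0.4, 2.1, -0.8, -0.7, 1.0, 1.6])}
lens_case_mid {'scene': ([0.5932, -0.344], [-1.7, -1.3, 1.5, 1.1]), 'top': ([0.5907, -0.3422], [-0.7, -1.0, 0.7, 1.0]), 'scene+top': ([0.5913, -0.3425], [-1.3, -0.8, 2.0, 1.6, -0.7, -1.2, 0.8, 0.8])}
[[-0.94   0.     0.341]
 [-0.341 -0.    -0.94 ]
 [-0.    -1.     0.   ]]
cabinet [0.55482958 0.49555736 0.        ] [0.56040759 0.49743743 0.        ] pip [ 0.31397311 -0.34817344  0.01      ] [ 0.35329415 -0.57268651  0.01      ]
```

>>> {"method": "servo_tool", "body": {
  "steps": "0 0 0 0 -0.29 0;0 0 0 0 -0.29 0;0 0 0 0 -0.29 0;0 0 0 0 -0.29 0;0 0 0 0 -0.29 0;0 0 0 0 -0.29 0;-0.137 0.021 0.022 0 0 0;-0.137 0.021 0.022 0 0 0;-0.137 0.021 0.022 0 0 0;-0.137 0.021 0.022 0 0 0;-0.137 0.021 0.022 0 0 0;-0.137 0.021 0.022 0 0 0;-0.137 0.021 0.022 0 0 0;-0.137 0.021 0.022 0 0 0;-0.137 0.021 0.022 0 0 0;-0.137 0.021 0.022 0 0 0",
  "fingers": 0.8
}}

```text
time_s: 3.9
eef_pos: [0.3836, -0.284, 0.1614]
eef_rot: [0.404, -0.58, 0.58, -0.404]
force: [0.7, -1.0, 0.6]
grip_width: 0.0727
```

```bash
cat > go.py <<'E'
import sys
from h import *
from scipy.spatial.transform import Rotation as Ro
s=observe();R=Ro.from_quat(s["eef_rot"]).as_matrix()
print(s["time_s"],s["eef_pos"].round(4),"j",s["joints"].round(2),"jaw deg",np.degrees(np.arctan2(R[1,2],R[0,2])).round(2),"tilt",R[:,1].round(4),"w",s["grip_width"],"F",s["force"].round(1))
p=s["eef_pos"]
for w in sys.argv[1:]:
    t=np.array(eval(w));d=R.T@(t-p)/.25;n=int(np.ceil(np.abs(d).max()/.14));print(w,"total",d.round(3),"n",n,"row",(d/n).round(3));p=t
E
python3 go.py .381,-.285,.16 .381,-.285,.036
```

```text
3.9 [ 0.3836 -0.284   0.1614] j [-0.76  0.36  1.77  0.    1.02 -0.41] jaw deg -20.23 tilt [ 4.e-04 -3.e-04 -1.e+00] w 0.0727115538633964 F [ 0.7 -1.   0.6]
.381,-.285,.16 total [ 0.007  0.006 -0.009] n 1 row [ 0.007  0.006 -0.009]
.381,-.285,.036 total [-0.     0.496 -0.   ] n 4 row [-0.     0.124 -0.   ]
```

>>> {"method": "servo_tool", "body": {
  "steps": "0.007 0.006 -0.009 0 0 0;0 0.1 0 0 0 0;0 0.1 0 0 0 0;0 0.1 0 0 0 0;0 0.1 0 0 0 0;0 0.06 0 0 0 0;0 0.036 0 0 0 0;0 0 0 0 0 0"
}}

```text
time_s: 4.7
eef_pos: [0.3799, -0.2861, 0.0352]
eef_rot: [-0.404, 0.581, -0.58, 0.404]
force: [-0.3, 0.4, -0.3]
grip_width: 0.073
```

>>> {"method": "servo_tool", "body": {
  "steps": "0 0 0 0 0 0;0 0 0 0 0 0;0 0 0 0 0 0;0 0 0 0 0 0;0 0 0 0 0 0;0 0 0 0 0 0;0 0 0 0 0 0;0 0 0 0 0 0;0 -0.02 0 0 0 0;0 -0.02 0 0 0 0",
  "fingers": 0
}}

```text
time_s: 5.7
eef_pos: [0.3803, -0.286, 0.0463]
eef_rot: [-0.404, 0.58, -0.58, 0.404]
force: [0.0, 0.8, -1.5]
grip_width: 0.0433
```

```bash
python3 go.py .381,-.285,.16 .604,.1775,.16 .604,.1775,.044; python3 -c "
from h import *
p=read_camera('scene');q=read_camera('wrist');cv2.imwrite('pics/g1.png',np.vstack([cv2.resize(p['color'][80:320,200:520],None,fx=2,fy=2)[:,:],cv2.resize(q['color'],(160,120)).repeat(4,1)])[:,:,::-1][:600])"
```

```text
5.7 [ 0.3803 -0.286   0.0463] j [-0.77  0.55  1.88  0.    0.71 -0.42] jaw deg -20.22 tilt [-2.e-04  2.e-04 -1.e+00] w 0.04333235102677917 F [ 0.   0.8 -1.5]
.381,-.285,.16 total [-0.005 -0.455  0.001] n 4 row [-0.001 -0.114  0.   ]
.604,.1775,.16 total [-2.044  0.     0.198] n 15 row [-0.136  0.     0.013]
.604,.1775,.044 total [0.    0.464 0.   ] n 4 row [0.    0.116 0.   ]
```

View pics/g1.png

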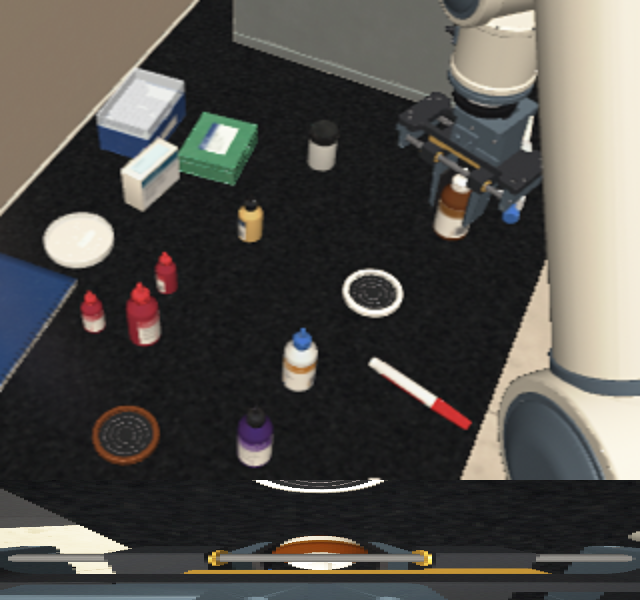

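The brown bottle is held upright between the pads (crop 455,205). I lift it and carry it to the brown dish.

>>> {"method": "servo_tool", "body": {
  "steps": "0 -0.1 0 0 0 0;0 -0.12 0 0 0 0;0 -0.12 0 0 0 0;0 -0.1 0 0 0 0;-0.07 0 0.007 0 0 0;-0.136 0 0.013 0 0 0;-0.136 0 0.013 0 0 0;-0.136 0 0.013 0 0 0;-0.136 0 0.013 0 0 0;-0.136 0 0.013 0 0 0;-0.136 0 0.013 0 0 0;-0.136 0 0.013 0 0 0;-0.136 0 0.013 0 0 0;-0.136 0 0.013 0 0 0;-0.136 0 0.013 0 0 0;-0.136 0 0.013 0 0 0;-0.136 0 0.013 0 0 0;-0.136 0 0.013 0 0 0;-0.136 0 0.013 0 0 0;-0.07 0 0.008 0 0 0"
}}

```text
time_s: 7.8
eef_pos: [0.6039, 0.1788, 0.1557]
eef_rot: [-0.405, 0.58, -0.58, 0.405]
force: [-0.3, -0.5, -0.4]
grip_width: 0.043
```

```bash
python3 go.py .604,.1775,.16 .604,.1775,.041; python3 -c "
from h import *
P={n:read_camera(n) for n in('scene','top')}
z=observe()['eef_pos'][2]-.0355
print(fit('bottle_brown_mid',P,z,(.604,.1775)))"
```

```text
7.8 [0.6039 0.1788 0.1557] j [0.19 0.56 1.4  0.   1.18 0.54] jaw deg -20.15 tilt [ 3.e-04  5.e-04 -1.e+00] w 0.04297064699425724 F [-0.3 -0.5 -0.4]
.604,.1775,.16 total [ 0.005 -0.017  0.002] n 1 row [ 0.005 -0.017  0.002]
.604,.1775,.041 total [ 0.     0.476 -0.   ] n 4 row [ 0.     0.119 -0.   ]
bottle_brown_mid scene no trace
bottle_brown_mid top no trace
{}
```

>>> {"method": "servo_tool", "body": {
  "steps": "0.004 0.06 0 0 0 0;0 0.1 0 0 0 0;0 0.1 0 0 0 0;0 0.09 0 0 0 0;0 0.05 0 0 0 0;0 0.03 0 0 0 0;0 0.016 0 0 0 0;0 0.012 0 0 0 0;0 0 0 0 0 0;0 0 0 0 0 0"
}}

```text
time_s: 9.0
eef_pos: [0.6032, 0.1756, 0.042]
eef_rot: [0.404, -0.58, 0.58, -0.405]
force: [0.4, -0.2, -0.5]
grip_width: 0.0427
```

>>> {"method": "servo_tool", "body": {
  "steps": "0 0 0 0 0 0;0 0 0 0 0 0;0 0 0 0 0 0;0 0 0 0 0 0;0 0 0 0 0 0;0 -0.05 0 0 0 0;0 -0.1 0 0 0 0;0 -0.12 0 0 0 0;0 -0.12 0 0 0 0;0 -0.1 0 0 0 0",
  "fingers": 0.7
}}

```text
time_s: 10.0
eef_pos: [0.6031, 0.1755, 0.1666]
eef_rot: [0.404, -0.58, 0.58, -0.405]
force: [0.3, 0.2, 0.1]
grip_width: 0.0637
```

```bash
python3 go.py .467,.134,.16 .467,.134,.03
```

```text
10.0 [0.6031 0.1755 0.1666] j [0.19 0.54 1.4  0.   1.2  0.54] jaw deg -20.22 tilt [ 1.6e-03  3.0e-04 -1.0e+00] w 0.06371845611767979 F [0.3 0.2 0.1]
.467,.134,.16 total [ 0.344  0.026 -0.454] n 4 row [ 0.086  0.006 -0.113]
.467,.134,.03 total [ 0.     0.52  -0.001] n 4 row [ 0.    0.13 -0.  ]
```

>>> {"method": "servo_tool", "body": {
  "steps": "0.086 0.006 -0.113 0 0 0;0.086 0.006 -0.113 0 0 0;0.086 0.006 -0.113 0 0 0;0.086 0.006 -0.115 0 0 0;0 0 0 0 0 0;0 0 0 0 0 0"
}}

```text
time_s: 10.6
eef_pos: [0.4667, 0.134, 0.1589]
eef_rot: [0.404, -0.58, 0.58, -0.405]
force: [0.5, -0.3, -0.1]
grip_width: 0.0639
```

```bash
python3 go.py .467,.134,.032; python3 -c "
from h import *
P={n:read_camera(n) for n in('scene','top')}
print(fit('bottle_brown_mid',P,.005,(.604,.1775)));print(fit('bottle_violet_mid',P))
cv2.imwrite('pics/b1.png',np.hstack([cv2.resize(P['scene']['color'][200:400,180:400],None,fx=2,fy=2),cv2.resize(P['top']['color'][150:350,170:350],None,fx=2,fy=2)])[:,:,::-1])"
```

```text
10.6 [0.4667 0.134  0.1589] j [0.16 0.37 1.75 0.   1.02 0.51] jaw deg -20.23 tilt [ 1.3e-03  2.0e-04 -1.0e+00] w 0.06385617102487054 F [ 0.5 -0.3 -0.1]
.467,.134,.032 total [-0.     0.508  0.   ] n 4 row [-0.     0.127  0.   ]
{'scene': ([0.6034, 0.1738], [-1.0, -0.9, 1.1, 0.8]), 'top': ([0.6078, 0.1762], [-2.5, -3.7, 4.2, 13.9]), 'scene+top': ([0.6036, 0.1741], [-1.2, -0.9, 1.0, 0.9, -1.6, -1.9, 5.1, 15.5])}
bottle_violet_mid top no trace
{'scene': ([0.4668, 0.1347], [-0.4, -2.0, 0.4, 2.0])}
```

View pics/b1.png

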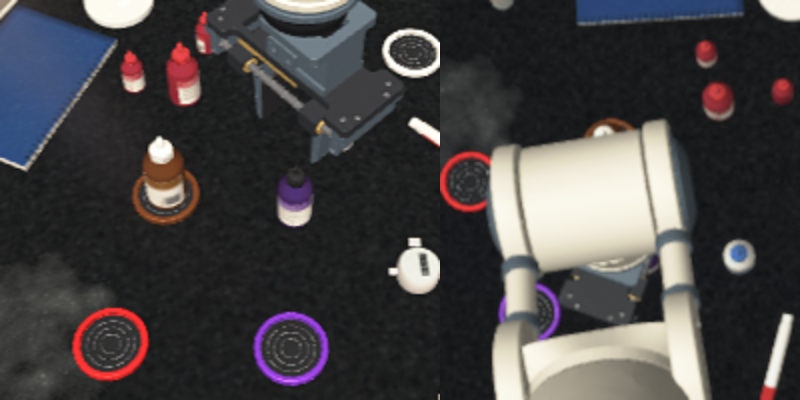

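The brown bottle stands in its dish (crop 163,178), about 3 mm off centre. Next is violet.

>>> {"method": "servo_tool", "body": {
  "steps": "0 0.1 0 0 0 0;0 0.12 0 0 0 0;0 0.12 0 0 0 0;0 0.1 0 0 0 0;0 0.04 0 0 0 0;0 0.028 0 0 0 0;0 0 0 0 0 0"
}}

```text
time_s: 11.6
eef_pos: [0.4667, 0.134, 0.0308]
eef_rot: [-0.405, 0.58, -0.58, 0.404]
force: [0.8, 0.5, -0.2]
grip_width: 0.064
```

>>> {"method": "servo_tool", "body": {
  "steps": "0 0 0 0 0 0;0 0 0 0 0 0;0 0 0 0 0 0;0 0 0 0 0 0;0 0 0 0 0 0;0 0 0 0 0 0;0 0 0 0 0 0;0 0 0 0 0 0;0 -0.04 0 0 0 0;0 -0.1 0 0 0 0;0 -0.12 0 0 0 0;0 -0.12 0 0 0 0;0 -0.1 0 0 0 0;0 0 0 0 0 0",
  "fingers": 0
}}

```text
time_s: 13.0
eef_pos: [0.4681, 0.1343, 0.1543]
eef_rot: [0.403, -0.579, 0.581, -0.406]
force: [-0.3, -0.8, -1.6]
grip_width: 0.0351
```

```bash
python3 go.py .4024,.2757,.152
```

```text
13.0 [0.4681 0.1343 0.1543] j [0.16 0.38 1.76 0.   1.   0.51] jaw deg -20.22 tilt [ 5.2e-03  8.0e-04 -1.0e+00] w 0.03511052590540503 F [-0.3 -0.8 -1.6]
.4024,.2757,.152 total [-0.44   0.008 -0.442] n 4 row [-0.11   0.002 -0.111]
```

>>> {"method": "servo_tool", "body": {
  "steps": "-0.06 0 -0.06 0 0 0;-0.11 0 -0.11 0 0 0;-0.11 0 -0.11 0 0 0;-0.1 0 -0.1 0 0 0;-0.06 0 -0.062 0 0 0;0 0 0 0 0 0;0 0.1 0 0 0 0;0 0.12 0 0 0 0;0 0.11 0 0 0 0;0 0.06 0 0 0 0;0 0.04 0 0 0 0;0 0.016 0 0 0 0;0 0.012 0 0 0 0;0 0 0 0 0 0;0 0 0 0 0 0"
}}

```text
time_s: 14.5
eef_pos: [0.4013, 0.2755, 0.037]
eef_rot: [0.404, -0.58, 0.58, -0.405]
force: [-0.9, -0.5, -0.9]
grip_width: 0.0353
```

```bash
python3 go.py .4024,.2757,.038; python3 -c "
from h import *
p=read_camera('scene');print(fit('bottle_violet_mid',{'scene':p},.005,(.4024,.2757)))"
```

```text
14.5 [0.4013 0.2755 0.037 ] j [ 0.48  0.57  1.86 -0.    0.71  0.83] jaw deg -20.23 tilt [ 8.e-04  4.e-04 -1.e+00] w 0.03533536763956611 F [-0.9 -0.5 -0.9]
.4024,.2757,.038 total [-0.002 -0.004  0.004] n 1 row [-0.002 -0.004  0.004]
bottle_violet_mid scene no trace
{}
```

>>> {"method": "servo_tool", "body": {
  "steps": "0 0 0 0 0 0;0 0 0 0 0 0;0 0 0 0 0 0;0 0 0 0 0 0;0 0 0 0 0 0;0 -0.05 0 0 0 0;0 -0.1 0 0 0 0;0 -0.12 0 0 0 0;0 -0.12 0 0 0 0;0 -0.1 0 0 0 0;0 0 0 0 0 0",
  "fingers": 0.7
}}

```text
time_s: 15.7
eef_pos: [0.4024, 0.2762, 0.1618]
eef_rot: [0.403, -0.58, 0.58, -0.406]
force: [0.0, 0.2, -0.7]
grip_width: 0.0637
```

```bash
python3 go.py .4645,.019,.16 .4645,.019,.032
```

```text
15.7 [0.4024 0.2762 0.1618] j [0.48 0.37 1.75 0.   1.02 0.83] jaw deg -20.22 tilt [ 0.0045  0.0024 -1.    ] w 0.06372634908940158 F [ 0.   0.2 -0.7]
.4645,.019,.16 total [0.88  0.006 0.589] n 7 row [0.126 0.001 0.084]
.4645,.019,.032 total [ 0.002  0.512 -0.002] n 4 row [ 0.     0.128 -0.   ]
```

>>> {"method": "servo_tool", "body": {
  "steps": "0.126 0.001 0.084 0 0 0;0.126 0.001 0.084 0 0 0;0.126 0.001 0.084 0 0 0;0.126 0.001 0.084 0 0 0;0.126 0.001 0.084 0 0 0;0.126 0.001 0.084 0 0 0;0.126 0.001 0.084 0 0 0;0 0 0 0 0 0;0 0 0 0 0 0"
}}

```text
time_s: 16.6
eef_pos: [0.4624, 0.0171, 0.1566]
eef_rot: [-0.404, 0.581, -0.58, 0.404]
force: [0.2, 0.1, 0.7]
grip_width: 0.0637
```

```bash
python3 go.py .4645,.019,.032; python3 -c "
from h import *
P={n:read_camera(n) for n in('scene','top')}
print(fit('bottle_violet_mid',P,.005,(.4024,.2757)));print(fit('bottle_white_mid',P));print(fit('stand_white_seat',P))"
```

```text
16.6 [0.4624 0.0171 0.1566] j [-0.09  0.35  1.8   0.    0.99  0.26] jaw deg -20.34 tilt [-1.e-03  2.e-04 -1.e+00] w 0.06374396863130145 F [0.2 0.1 0.7]
.4645,.019,.032 total [-0.01   0.498  0.006] n 4 row [-0.003  0.125  0.001]
bottle_violet_mid top no trace
{'scene': ([0.402, 0.2749], [-0.4, -1.7, 0.4, 1.6])}
bottle_white_mid top no trace
{'scene': ([0.4657, 0.0206], [-1.5, -1.7, 1.3, 1.5])}
{'scene': ([0.4286, -0.1425], [-2.8, -3.7, 2.6, 1.6]), 'top': ([0.4342, -0.1417], [-0.5, -1.0, 0.5, 1.0]), 'scene+top': ([0.4331, -0.1418], [-4.6, -4.1, 0.8, 1.1, -0.5, -0.6, 0.6, 1.4])}
```

Violet is within about 1 mm of its dish centre. Next I grasp white, carry it and lower it.

>>> {"method": "servo_tool", "body": {
  "steps": "-0.008 0.1 0.004 0 0 0;0 0.12 0 0 0 0;0 0.12 0 0 0 0;0 0.1 0 0 0 0;0 0.04 0 0 0 0;0 0.02 0 0 0 0;0 0 0 0 0 0"
}}

```text
time_s: 17.7
eef_pos: [0.4645, 0.0193, 0.0323]
eef_rot: [0.404, -0.58, 0.58, -0.404]
force: [-0.1, -0.1, -0.4]
grip_width: 0.0637
```

>>> {"method": "servo_tool", "body": {
  "steps": "0 0 0 0 0 0;0 0 0 0 0 0;0 0 0 0 0 0;0 0 0 0 0 0;0 0 0 0 0 0;0 0 0 0 0 0;0 0 0 0 0 0;0 0 0 0 0 0;0 -0.04 0 0 0 0;0 -0.1 0 0 0 0;0 -0.12 0 0 0 0;0 -0.12 0 0 0 0;0 -0.1 0 0 0 0;0 0 0 0 0 0",
  "fingers": 0
}}

```text
time_s: 19.1
eef_pos: [0.4658, 0.0191, 0.1555]
eef_rot: [0.403, -0.579, 0.581, -0.406]
force: [0.7, 0.7, -1.9]
grip_width: 0.0356
```

```bash
python3 go.py .4345,-.1418,.152
```

```text
19.1 [0.4658 0.0191 0.1555] j [-0.09  0.35  1.8   0.    0.99  0.27] jaw deg -20.22 tilt [ 5.2e-03 -5.0e-04 -1.0e+00] w 0.03563423789331118 F [ 0.7  0.7 -1.9]
.4345,-.1418,.152 total [0.647 0.014 0.105] n 5 row [0.129 0.003 0.021]
```

>>> {"method": "servo_tool", "body": {
  "steps": "0.065 0 0.011 0 0 0;0.129 0 0.021 0 0 0;0.129 0 0.021 0 0 0;0.129 0 0.021 0 0 0;0.129 0 0.021 0 0 0;0.064 0 0.01 0 0 0;0 0 0 0 0 0;0 0.1 0 0 0 0;0 0.12 0 0 0 0;0 0.11 0 0 0 0;0 0.06 0 0 0 0;0 0.04 0 0 0 0;0 0.016 0 0 0 0;0 0.012 0 0 0 0;0 0 0 0 0 0;0 0 0 0 0 0"
}}

```text
time_s: 20.7
eef_pos: [0.4335, -0.1412, 0.0382]
eef_rot: [0.404, -0.58, 0.58, -0.405]
force: [-0.2, -0.5, -1.0]
grip_width: 0.0357
```

>>> {"method": "servo_tool", "body": {
  "steps": "0 0 0 0 0 0;0 0 0 0 0 0;0 0 0 0 0 0;0 0 0 0 0 0;0 0 0 0 0 0;0 -0.05 0 0 0 0;0 -0.1 0 0 0 0;0 -0.12 0 0 0 0;0 -0.12 0 0 0 0;0 -0.1 0 0 0 0;0 0 0 0 0 0",
  "fingers": 0.65
}}

```text
time_s: 21.8
eef_pos: [0.4346, -0.1418, 0.1629]
eef_rot: [0.404, -0.578, 0.582, -0.405]
force: [0.5, 0.3, -1.2]
grip_width: 0.0591
```

```bash
python3 go.py .656,.043,.16 .656,.043,.032
```

```text
21.8 [ 0.4346 -0.1418  0.1629] j [-0.45  0.33  1.81  0.    1.   -0.09] jaw deg -20.22 tilt [ 0.0045 -0.0021 -1.    ] w 0.05905957046394578 F [ 0.5  0.3 -1.2]
.656,.043,.16 total [-1.     0.014  0.575] n 8 row [-0.125  0.002  0.072]
.656,.043,.032 total [-0.     0.512 -0.003] n 4 row [-0.     0.128 -0.001]
```

>>> {"method": "servo_tool", "body": {
  "steps": "-0.125 0.002 0.072 0 0 0;-0.125 0.002 0.072 0 0 0;-0.125 0.002 0.072 0 0 0;-0.125 0.002 0.072 0 0 0;-0.125 0.002 0.072 0 0 0;-0.125 0.002 0.072 0 0 0;-0.125 0.002 0.072 0 0 0;-0.125 0.002 0.072 0 0 0;0 0 0 0 0 0;0 0 0 0 0 0"
}}

```text
time_s: 22.8
eef_pos: [0.6543, 0.0441, 0.1549]
eef_rot: [-0.405, 0.58, -0.58, 0.404]
force: [-0.5, -0.4, -0.5]
grip_width: 0.0591
```

```bash
python3 go.py .656,.043,.032; python3 -c "
from h import *
P={n:read_camera(n) for n in('scene','top')}
print(fit('bottle_white_mid',P,.005,(.4345,-.142)));print(fit('bottle_red_mid',P))
q=read_camera('wrist')
cv2.imwrite('pics/r1.png',np.hstack([P['scene']['color'][100:420,180:500],q['color'][::2,::2][:320].repeat(1,1) if 0 else cv2.resize(q['color'],(427,320))])[:,:,::-1])"
```

```text
22.8 [0.6543 0.0441 0.1549] j [-0.02  0.59  1.33 -0.    1.22  0.33] jaw deg -20.17 tilt [-1.7e-03 -1.0e-04 -1.0e+00] w 0.05906700958343577 F [-0.5 -0.4 -0.5]
.656,.043,.032 total [0.001 0.492 0.008] n 4 row [0.    0.123 0.002]
{'scene': ([0.4341, -0.1413], [-1.2, -2.3, 1.1, 2.0]), 'top': ([0.4348, -0.1406], [-1.1, -0.8, 1.0, 0.8]), 'scene+top': ([0.4345, -0.1408], [-1.5, -2.3, 0.9, 2.0, -1.0, -0.6, 1.1, 0.9])}
bottle_red_mid top no trace
{'scene': ([0.6565, 0.0415], [-0.7, -1.7, 0.8, 1.6])}
```

View pics/r1.png

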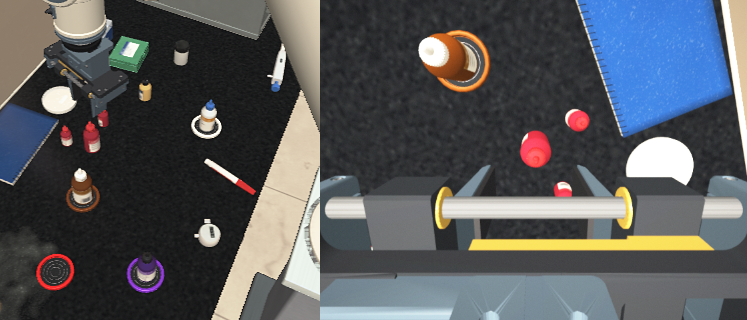

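White, violet and brown stand in their dishes. In the wrist view the large red bottle (535,148) lies between the fingers, with the small ones off to the sides. I descend on it.

>>> {"method": "servo_tool", "body": {
  "steps": "0 0.1 0.004 0 0 0;0 0.12 0 0 0 0;0 0.12 0 0 0 0;0 0.09 0 0 0 0;0 0.04 0 0 0 0;0 0.022 0 0 0 0;0 0 0 0 0 0"
}}

```text
time_s: 23.85
eef_pos: [0.6558, 0.0432, 0.0333]
eef_rot: [0.404, -0.58, 0.58, -0.404]
force: [0.1, -0.1, 0.3]
grip_width: 0.0594
```

>>> {"method": "servo_tool", "body": {
  "steps": "0 0 0 0 0 0;0 0 0 0 0 0;0 0 0 0 0 0;0 0 0 0 0 0;0 0 0 0 0 0;0 0 0 0 0 0;0 0 0 0 0 0;0 0 0 0 0 0;0 -0.04 0 0 0 0;0 -0.1 0 0 0 0;0 -0.12 0 0 0 0;0 -0.12 0 0 0 0;0 -0.12 0 0 0 0;0 -0.1 0 0 0 0;0 0 0 0 0 0",
  "fingers": 0
}}

```text
time_s: 25.35
eef_pos: [0.6574, 0.0433, 0.1876]
eef_rot: [0.403, -0.579, 0.581, -0.406]
force: [0.8, 0.0, -0.2]
grip_width: 0.036
```

```bash
python3 go.py .5655,.3505,.182
```

```text
25.35 [0.6574 0.0433 0.1876] j [-0.02  0.56  1.29  0.    1.28  0.33] jaw deg -20.22 tilt [ 6.e-03 -1.e-04 -1.e+00] w 0.03601317123252217 F [ 0.8  0.  -0.2]
.5655,.3505,.182 total [-1.026  0.02  -0.77 ] n 8 row [-0.128  0.002 -0.096]
```

>>> {"method": "servo_tool", "body": {
  "steps": "-0.066 0 -0.05 0 0 0;-0.12 0 -0.09 0 0 0;-0.12 0 -0.09 0 0 0;-0.12 0 -0.09 0 0 0;-0.12 0 -0.09 0 0 0;-0.12 0 -0.09 0 0 0;-0.12 0 -0.09 0 0 0;-0.08 0 -0.06 0 0 0;-0.08 0 -0.06 0 0 0;-0.08 0 -0.06 0 0 0;0 0 0 0 0 0;0 0 0 0 0 0"
}}

```text
time_s: 26.55
eef_pos: [0.5632, 0.3506, 0.1828]
eef_rot: [0.405, -0.58, 0.58, -0.404]
force: [-0.5, 0.1, -1.6]
grip_width: 0.0359
```

```bash
python3 go.py .5655,.3505,.182; python3 -c "
from h import *
p=read_camera('scene');cv2.imwrite('pics/r2.png',p['color'][:,:,::-1])"
```

```text
26.55 [0.5632 0.3506 0.1828] j [ 0.47  0.58  1.28 -0.    1.29  0.82] jaw deg -20.16 tilt [-6.e-04 -6.e-04 -1.e+00] w 0.035933957771742506 F [-0.5  0.1 -1.6]
.5655,.3505,.182 total [-0.003  0.003  0.009] n 1 row [-0.003  0.003  0.009]
```

View pics/r2.png

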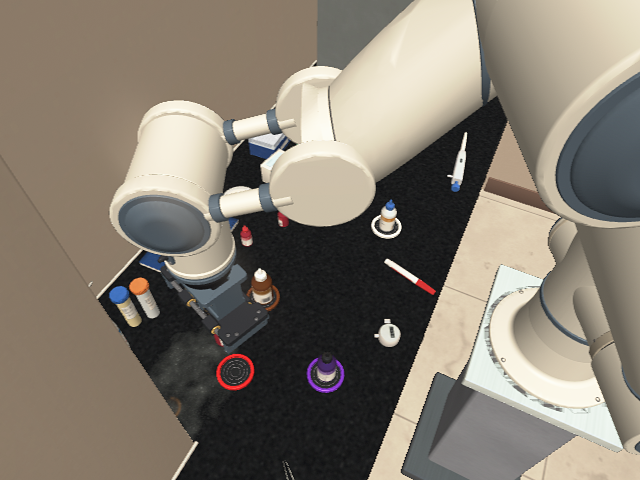

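The arm is clear of the cabinet and the red bottle hangs behind the red dish rim (235,371), so I lower it.

>>> {"method": "servo_tool", "body": {
  "steps": "0 0.1 0.006 0 0 0;0 0.12 0 0 0 0;0 0.12 0 0 0 0;0 0.11 0 0 0 0;0 0.06 0 0 0 0;0 0.04 0 0 0 0;0 0.016 0 0 0 0;0 0.012 0 0 0 0;0 0 0 0 0 0;0 0 0 0 0 0"
}}

```text
time_s: 27.6
eef_pos: [0.5655, 0.3503, 0.0395]
eef_rot: [0.404, -0.58, 0.58, -0.405]
force: [-0.3, -0.5, -1.3]
grip_width: 0.0362
```

>>> {"method": "servo_tool", "body": {
  "steps": "0 0 0 0 0 0;0 0 0 0 0 0;0 0 0 0 0 0;0 0 0 0 0 0;0 0 0 0 0 0;0 -0.05 0 0 0 0;0 -0.1 0 0 0 0;0 -0.12 0 0 0 0;0 -0.12 0 0 0 0;0 -0.12 0 0 0 0;0 -0.12 0 0 0 0;0.13 0 0 0 0 0;0.13 0 0 0 0 0;0.13 0 0 0 0 0;0.13 0 0 0 0 0;0.13 0 0 0 0 0;0.13 0 0 0 0 0;0.13 0 0 0 0 0;0.13 0 0 0 0 0;0 0 0 0 0 0",
  "fingers": 0.65
}}

```text
time_s: 29.6
eef_pos: [0.4739, 0.1035, 0.197]
eef_rot: [0.404, -0.58, 0.581, -0.404]
force: [0.1, -1.0, 0.5]
grip_width: 0.0589
```

>>> {"method": "servo_tool", "body": {
  "steps": "0.13 0 0 0 0 0;0.13 0 0 0 0 0;0.13 0 0 0 0 0;0.13 0 0 0 0 0;0.13 0 0 0 0 0;0.13 0 0 0 0 0;0.13 0 0 0 0 0;0 0 0 0 0 0;0 0 0 0 0 0"
}}

```text
time_s: 30.5
eef_pos: [0.3969, -0.1077, 0.1967]
eef_rot: [0.404, -0.58, 0.581, -0.404]
force: [-1.2, 0.2, 0.3]
grip_width: 0.0595
```

```bash
python3 go.py; python3 -c "
from h import *
P={n:read_camera(n) for n in('scene','top')}
for c,g in dict(violet=(.4024,.2757),brown=(.604,.1775),white=(.4345,-.142),red=(.5655,.3505)).items(): print(c,g,{k:v[0] for k,v in fit(f'bottle_{c}_mid',P,.005,g).items()})
for q in('oil_bottle_mid','lens_case_mid'): print(q,{k:v[0] for k,v in fit(q,P).items()})
cv2.imwrite('pics/end.png',np.hstack([P['scene']['color'][120:420,180:480],P['top']['color'][100:400,130:510]])[:,:,::-1])"
```

```text
30.5 [ 0.3969 -0.1077  0.1967] j [-0.41  0.22  1.86  0.    1.06 -0.06] jaw deg -20.32 tilt [ 1.e-03 -1.e-04 -1.e+00] w 0.059547344654061536 F [-1.2  0.2  0.3]
violet (0.4024, 0.2757) {'scene': [0.4024, 0.2741], 'top': [0.3991, 0.2727], 'scene+top': [0.4011, 0.2738]}
brown (0.604, 0.1775) {'scene': [0.6034, 0.1738], 'top': [0.6018, 0.1746], 'scene+top': [0.6027, 0.1742]}
bottle_white_mid top no trace
white (0.4345, -0.142) {'scene': [0.4341, -0.1413]}
red (0.5655, 0.3505) {'scene': [0.567, 0.3492], 'top': [0.5641, 0.3482], 'scene+top': [0.5657, 0.3493]}
oil_bottle_mid {'scene': [0.615, -0.1639], 'top': [0.6177, -0.1654], 'scene+top': [0.6165, -0.1657]}
lens_case_mid {'scene': [0.5905, -0.3453], 'top': [0.5918, -0.3434], 'scene+top': [0.5906, -0.3441]}
```

View pics/end.png

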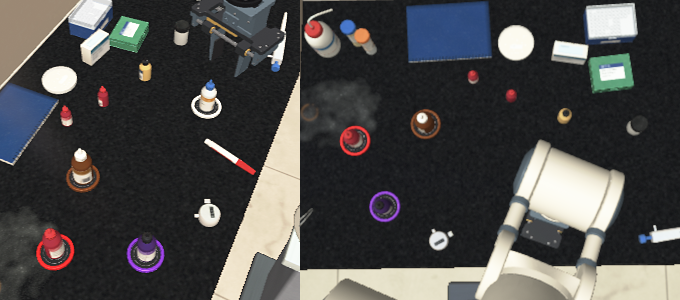

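All four bottles stand upright in the dishes of their own colour, within about 4 mm of centre. The oil bottle and lens case have not moved, so I hand in.

```bash
python3 -c "
from plant import close_job
print(close_job())"
```

```text
the job is handed in; nothing more can be done
None
```

I put the brown, violet, white and largest red bottles, in that order, upright into the stands of their own colour, and handed the job in at about 31 s robot time. `close_job()` reports no verdict.

- **Bottle positions:** my last camera fits put each bottle within about 4 mm of its stand's centre: violet about 2 mm, brown 3–4 mm, white 1 mm, red 1 mm. The limit is 14 mm.
- **Foot height and lean:** I did not measure these directly. The fits assumed each foot on the dish floor, and I set that height by commanding the descent. The last pictures show all four upright inside the rims.
- **Other items:** the oil bottle and lens case were within 2 mm of where they started, which is within the fit's accuracy. The gripper was clear of everything in the last picture.
- **Checks that failed or disagreed:**
  - The networks did not find the white bottle in the last top picture because the arm hid it, so its final check rests on the scene camera. An earlier fit from both cameras had agreed with that.
  - For the violet and red bottles, the two cameras differed by about 3 mm.
  - The checks on the brown and violet bottles while they were still in the gripper found nothing, so I checked both again after release.

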